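# Set the number wheel to 5 and lock it

### The arm

A 6-joint arm with a two-finger parallel gripper is mounted at the origin on a cart in front of the work surface, level with it; the furniture and walls round the work are solid. World frame = base frame: x ahead of the robot, y to its left, z up, the work surface at z = 0. Lengths are in m, angles in rad, forces in N, time in s.
With the tool pointing down it reaches from about 0.275 to 0.75 m from the base axis. Payload 10.2 kg.
Tool frame: the origin (TCP) lies midway between the tips of the shut fingers; the grasp point (between the pads) lies 19 mm behind it; z points along the fingers, y is the line along which they close (so a half turn about z gives the same grasp; the last joint's range is limited). The gripper opens to 88 mm and grips with 3 to 60 N. Pads are 18 mm wide; open, the fingers measure 123 mm over their backs; the gripper's body (75 mm by 187 mm) begins 45 mm behind the grasp point.
Start: joints at [-1.457, 0.313, 1.498, -0, 1.331, -0.223], TCP at [0.173, -0.496, 0.239] pointing down, gripper open.
Joint ranges: [-2.94, 2.94], [-0.97, 2.17], [0.19, 2.56], [-1.23, 4.37], [0.02, 3.11], [-2.88, 2.88]. Speed limits (rad/s): [2.39, 2.39, 3.01, 3.14, 3.14, 3.14].

### API

Orientations are given as [roll, pitch, yaw] about the fixed x, y, z axes, in that order (R = Rz(yaw) Ry(pitch) Rx(roll)).
In Python, from station import monitor, cams, close_job gives the robot as it stands.
- The arm moves only by the tool servo_tool, never from a script. Its argument "motion" is a list of rows, each a list of 3 entries, a list of its own where there are three numbers: the shift along the tool's x, y, z in mm, then the turn, a rotation vector about the tool's x, y, z in rad, then the opening, from -1 (shut) to 1 (fully open), so that 0 is half open. A call has 1 to 12 rows; each row shifts and turns the commanded pose from where the row before left it, along the tool's axes as they then stand; what a row does not reach is not made up. A row lasts 1/10 s, in which the tool goes at most 50 mm and 8.59 degrees, less where a joint would pass 70% of its speed; a pose out of reach is approached as far as the arm can. A call with a gripper value outside its range is refused whole. The fingers move at their own pace and stop on an object; "force" is the grip in N (left out, the last holds). Time passes only in rows, so rows that do not move let the fingers close. It gives the time, the measured TCP pose, the force, the opening and the grip force at its end, in the units of the state.
- monitor.sense(): the state, without advancing time (a new reading comes with each control period).
- cams.get_image(name): name is "scene" or "top" or "wrist"; returns (picture, depth): 420x560x3 uint8, red, green, blue; 420x560 float32, m along the optical axis (not along the pixel's ray), 0 where there is no reading.
- cams.camera_params(name): a dict with "K" (3x3 intrinsics, pixels), "R" (3x3) and "t" (3): a world point X has camera coordinates R X + t. Camera axes: x right, y down, z forward; pixel columns grow to the right and rows downward; lengths in m; the calibration is good to about 2 mm. A picture is of the moment at which its call begins: read the wrist's pose just before it. camera_params takes no time and is no camera call; for the wrist camera it gives the pose at the moment of the call.
- close_job(): hands the job in; it is judged then, once.
The state is a dict: "t": time; "qpos": joint angles; "qd": joint speeds; "effort": joint torques, N m; "tcp_pos": TCP position; "tcp_rot": TCP orientation; "force": force on the tool from outside, world axes, zero at the start; "ft_torque": the same for the moment, N m; "width": finger opening in m; "gripper_force": force on a finger pad.
Only numpy, scipy, OpenCV 4.12 (cv2) and the standard library are available. Lean on these libraries where they do the work, as an engineer would, in place of code of your own. Each camera call takes 0.05 s, during which the arm holds its last target. There are 200 camera calls.

### The job

Set the number wheel of the blue marking head to 5: roll its rubber tread under a fingertip, with light pressure only, until the 5 stands centred between the red marks of the window. Then slide the red lock tab fully home towards the wheel, without forcing it if it is blocked, and let go. Leave the oil filter and the two bearings where they are.

Things in the scene. Friction and masses are not known exactly. Their poses are not given: they have to be found in the camera images.
- number_dial: blue marking head, fixed, housing 100 x 178 mm, flat top 61 mm high; origin at the centre of its underside, x to its back, y to its lock end, z up. Along y in mm: hood with the window, -89 to -37, top 90 high; rubber-treaded wheel, -33 to +15, radius 36, axle along y above the origin, 22 out of the flat top; flat cover with the lock tab, +20 to +89
- tread_top (a point): fixed point of the head: nominal middle of the tread's crown, 83 mm high. The bearing seat is adjustable: the real crown is up to 3 mm higher or lower, so find it by touch. The wheel is sprung: gives down from about 5 N, then 7 N per mm. Under 6 to 12 N it rolls with a fingertip stroked along the head's x over the crown, at most 0.028 rad per mm; lighter, it slips; over 16 N is forced
- window (a point): fixed point of the marking head: centre of the window, 26 mm wide and 29 mm high, which faces the front, tilted 40 degrees from straight up; axes as the head's. A red mark at either side shows where the number must stand.
- drum (a joint): turn of the number wheel (rad), no stops, friction 0.12 N m, stays as left. Grows as the crown is rolled towards the head's +x (its back). Black numbers 0 to 7 on white: n stands centred in the window at n x 0.7854, plus or minus whole turns of 6.2832; 5 is at 3.927 or -2.356
- lock (a joint): travel of the lock slide (m): 0 home (locked), 0.014 fully open; moves along the head's y, grows away from the wheel; friction 2.5 N, stays as left; starts 10 to 14 mm open. Its round-nosed pin enters between pegs of the wheel inside: freely if a number is within 0.07 rad of centred, a little more is drawn true, else it stops at about 0.008; over 20 N of pin on peg is forced
- lock_tab (a point): on the lock slide: top centre of the upright red tab, 24 mm along x, 10 mm along y and 31 mm high, top 97 mm above the bench, foot plate of the slide 66 mm above the bench. Can be pinched across y from above or pushed on a side. Axes as the head's.
- oil_filter: white oil filter, upright cylinder 67 mm across, 91 mm high, bystander beside the window end; origin at the centre of its underside
- bearing_0: ball bearing lying flat, 52 mm across, 16 mm high, bystander beside the lock end; origin at the centre of its underside
- bearing_1: ball bearing lying flat, 42 mm across, 13 mm high, bystander behind the head; origin at the centre of its underside

How it is judged:
By the outcome, as a careful person would: the job done as asked, in the order asked, and still so for the second after the job is handed in, with the robot touching nothing.
It also fails if it takes over 58 s, if anything falls off the work surface, if the arm or the gripper's body presses on something with over 40 N, if the wrist force passes 120 N, or if a joint passes its speed limit or range.

## Working session

There is one attempt and no reset: what is moved stays moved. The work goes in short steps, Python scripts to look and compute and a tool call to move; the robot and the scene stay as the last step left them, time stands still between calls to the robot, and variables do not carry over. Pictures are saved under pics/ and viewed, at most 10 in all, crops included, and the job is handed in when it is done.

Besides the shell and the picture viewer there is one more tool, called after "Emit:" as name([rows], argument=value, ...), one row to a line, values as JSON. servo_tool: Moves the arm, as the interface text tells. Its arguments: {"type":"object","properties":{"motion":{"type":"array"},"force":{"type":"number"}},"required":["motion"]}

```bash
mkdir -p pics; python3 - <<'E'
from station import monitor, cams
import cv2,numpy as np
print(monitor.sense())
for n in("scene","top"):
    im,d=cams.get_image(n); cv2.imwrite(f"pics/{n}0.png",im[:,:,::-1]); np.save(f"{n}0.npy",d)
    print(cams.camera_params(n))
E
```

```text
{'t': 0.0, 'qpos': array([-1.45739452e+00,  3.13425652e-01,  1.49843857e+00, -2.22889472e-05,
        1.33100358e+00, -2.23436071e-01]), 'qd': array([ 0.0004496 ,  0.00052282, -0.00039044, -0.00136514,  0.00096647,
        0.00100825]), 'effort': array([ 7.33333363e-04, -4.02205181e+01, -2.52276278e+01,  6.95326226e-02,
        3.52271693e-02, -8.82189170e-05]), 'tcp_pos': array([ 0.17345108, -0.49525362,  0.23817297]), 'tcp_rot': array([-3.14034440e+00, -2.61443754e-04,  3.36843023e-01]), 'force': array([-0.1778954 ,  0.20463704, -0.4172726 ]), 'ft_torque': array([ 0.01964198, -0.03027803,  0.01723041]), 'gripper_force': 0.0, 'width': 0.08801582036074648}
{'K': array([[542.79616846,   0.        , 271.96646193],
       [  0.        , 542.79616846, 212.25979114],
       [  0.        ,   0.        ,   1.        ]]), 'R': array([[-0.7915241 , -0.61113266, -0.00254253],
       [-0.41494437,  0.54047088, -0.73192377],
       [ 0.44867668, -0.57828029, -0.68138178]]), 't': array([0.4062665 , 0.32510305, 0.91019484])}
{'K': array([[457.0282412 ,   0.        , 280.03421527],
       [  0.        , 457.0282412 , 207.25049582],
       [  0.        ,   0.        ,   1.        ]]), 'R': array([[-1.11490202e-01, -9.93765526e-01,  1.22178554e-04],
       [-9.70257985e-01,  1.08826315e-01, -2.16231997e-01],
       [ 2.14870608e-01, -2.42262937e-02, -9.76342004e-01]]), 't': array([-0.01691886,  0.59062884,  0.8936539 ])}
```

View pics/scene0.png

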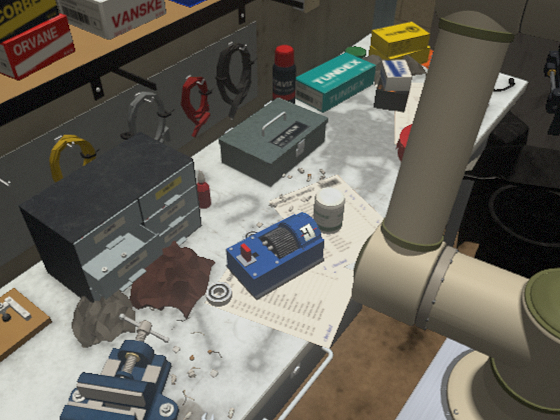

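View pics/top0.png

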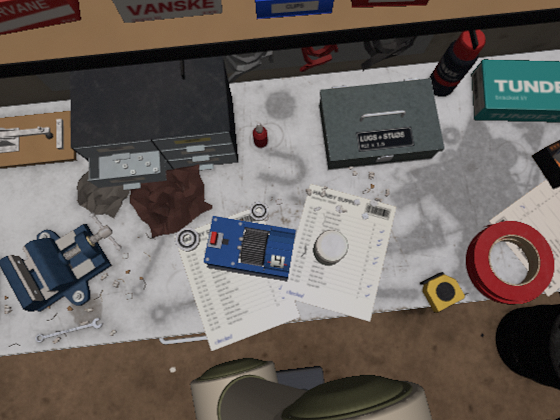

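The scene picture shows the blue head at about (275,255), lock tab at (245,250), filter at (330,210). In the top picture the head spans about (205-297, 215-285), its lock end is left (red tab at about (215,240)), window at (279,262), filter at (330,247).

```bash
cat > h.py <<'E'
import numpy as np,cv2
from station import monitor,cams
def world(n,d,P=None):
    P=P or cams.camera_params(n); K=P["K"]
    v,u=np.indices(d.shape); c=np.stack([(u-K[0,2])/K[0,0]*d,(v-K[1,2])/K[1,1]*d,d],-1)
    return (c-P["t"])@P["R"]
def proj(n,X,P=None):
    P=P or cams.camera_params(n); c=P["R"]@np.asarray(X)+P["t"]; p=P["K"]@c; return p[:2]/p[2]
E
python3 - <<'E'
from h import *
im=cv2.imread("pics/top0.png"); W=world("top",np.load("top0.npy"))
hsv=cv2.cvtColor(im,cv2.COLOR_BGR2HSV)
box=np.zeros(im.shape[:2],bool); box[205:295,195:305]=1
blue=box&(hsv[...,0]>100)&(hsv[...,0]<130)&(hsv[...,1]>120)
for lo,hi in((.05,.072),(.02,.11)):
    m=blue&(W[...,2]>lo)&(W[...,2]<hi); p=W[m]; print(m.sum(),p.mean(0),cv2.minAreaRect((p[:,:2]*1000).astype(np.float32)))
red=box&((hsv[...,0]<8)|(hsv[...,0]>172))&(hsv[...,1]>150); v,u=np.where(red)
for a,b,c in zip(u,v,W[red]): print(a,b,c.round(3),end=';')
c=cv2.resize(im[200:300,195:305],None,fx=6,fy=6,interpolation=cv2.INTER_CUBIC); cv2.imwrite("pics/topc.png",c)
E
```

```text
1916 [0.51520306 0.00885891 0.06044886] ((512.4370727539062, -10.299331665039062), (175.78216552734375, 100.01695251464844), 74.1370849609375)
2652 [ 0.51026567 -0.01226779  0.06646391] ((512.4363403320312, -10.451553344726562), (175.94288635253906, 100.02379608154297), 74.00969696044922)
212 232 [0.543 0.059 0.094];213 232 [0.543 0.057 0.097];214 232 [0.542 0.055 0.096];215 232 [0.542 0.053 0.099];216 232 [0.542 0.051 0.095];212 233 [0.541 0.06  0.094];213 233 [0.541 0.058 0.095];214 233 [0.541 0.056 0.094];215 233 [0.54  0.053 0.096];216 233 [0.54  0.051 0.099];212 234 [0.539 0.06  0.094];213 234 [0.539 0.058 0.095];214 234 [0.538 0.056 0.096];215 234 [0.539 0.054 0.093];216 234 [0.539 0.052 0.093];217 234 [0.539 0.051 0.086];212 235 [0.537 0.06  0.097];213 235 [0.536 0.057 0.097];214 235 [0.536 0.055 0.098];215 235 [0.536 0.054 0.095];216 235 [0.536 0.052 0.096];211 236 [0.536 0.062 0.092];212 236 [0.535 0.06  0.097];213 236 [0.535 0.058 0.095];214 236 [0.535 0.056 0.095];215 236 [0.535 0.054 0.094];216 236 [0.534 0.052 0.096];211 237 [0.533 0.062 0.096];212 237 [0.533 0.06  0.096
[... 347 characters left out ...]
0.528 0.054 0.097];216 239 [0.529 0.053 0.087];211 240 [0.527 0.062 0.097];212 240 [0.527 0.061 0.094];213 240 [0.526 0.058 0.098];214 240 [0.526 0.057 0.095];215 240 [0.526 0.054 0.097];210 241 [0.526 0.065 0.093];211 241 [0.525 0.063 0.095];212 241 [0.525 0.06  0.097];213 241 [0.524 0.058 0.098];214 241 [0.524 0.056 0.098];215 241 [0.525 0.055 0.092];211 242 [0.523 0.063 0.095];212 242 [0.523 0.061 0.096];213 242 [0.522 0.059 0.097];214 242 [0.522 0.056 0.1  ];215 242 [0.523 0.055 0.093];211 243 [0.521 0.063 0.097];212 243 [0.521 0.061 0.094];213 243 [0.52  0.059 0.098];214 243 [0.521 0.057 0.093];268 262 [ 0.473 -0.046  0.078];269 262 [ 0.472 -0.048  0.082];284 264 [ 0.465 -0.077  0.081];
```

View pics/topc.png

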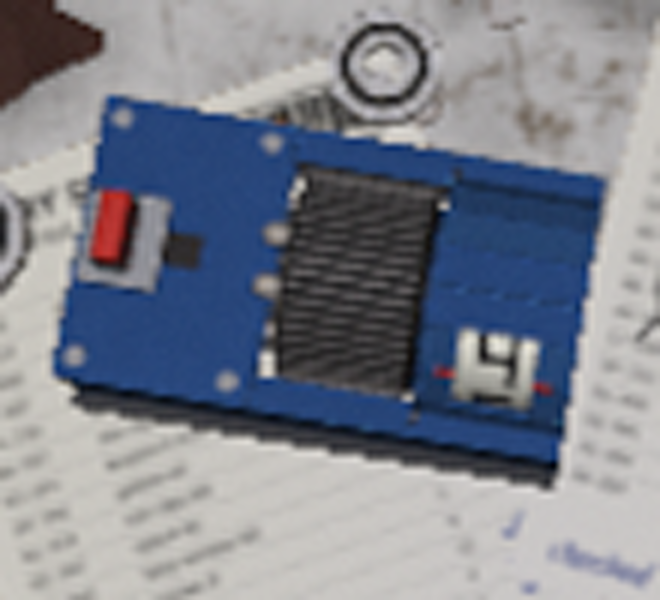

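Emit:
servo_tool([
  [[39,-28,0],[0,0,0],-1],
  [[39,-28,0],[0,0,0],-1],
  [[39,-28,0],[0,0,0],-1],
  [[39,-28,0],[0,0,0],-1],
  [[39,-28,0],[0,0,0],-1],
  [[39,-28,0],[0,0,0],-1],
  [[39,-28,0],[0,0,0],-1],
  [[39,-28,0],[0,0,0],-1],
  [[39,-28,0],[0,0,0],-1],
  [[39,-28,0],[0,0,0],-1],
  [[39,-28,0],[0,0,0],-1],
  [[0,0,0],[0,0,0],-1],
], force=30)

```text
t: 1.3
tcp_pos: [0.4781, -0.059, 0.2383]
tcp_rot: [-3.14, -0.0, 0.343]
force: [-0.1, -0.5, -1.0]
width: 0.0006
gripper_force: 0.0
```

Emit:
servo_tool([
  [[0,0,10],[0,0,-0.136],-1],
  [[0,0,10],[0,0,-0.136],-1],
  [[0,0,10],[0,0,-0.136],-1],
  [[0,0,10],[0,0,-0.136],-1],
  [[0,0,10],[0,0,-0.136],-1],
  [[0,0,10],[0,0,-0.136],-1],
  [[0,0,10],[0,0,-0.139],-1],
  [[0,0,0],[0,0,0],-1],
  [[0,0,0],[0,0,0],-1],
])

```text
t: 2.2
tcp_pos: [0.4764, -0.0635, 0.1689]
tcp_rot: [-3.141, 0.0, 1.288]
force: [0.6, -0.4, 0.0]
width: 0.0004
gripper_force: 0.0
```

```bash
python3 - <<'E'
from h import *
s=monitor.sense(); print(s)
im,d=cams.get_image("wrist"); cv2.imwrite("pics/w1.png",im[:,:,::-1]); np.save("w1.npy",d)
P=cams.camera_params("wrist"); print(P)
a=-.279;Rh=np.array([[np.cos(a),-np.sin(a),0],[np.sin(a),np.cos(a),0],[0,0,1]]);O=np.array([.5125,-.0104,0])
win=[-.023,-.063,.08]
for q in([0,-.009,.083],win): X=O+Rh@q; print(X,proj("wrist",X))
print(Rh.T@(s["tcp_pos"]-O))
E
```

```text
{'t': 2.2, 'qpos': array([-3.76883710e-01,  2.86321976e-01,  1.72728247e+00, -8.58622303e-05,
        1.12823194e+00, -9.35686469e-02]), 'qd': array([ 6.57235237e-03, -4.68990945e-03, -1.04317629e-02,  7.89772825e-04,
       -1.22957194e-05,  2.73652037e-03]), 'effort': array([-5.44947688e-02, -3.60065997e+01, -2.24307865e+01,  6.20831782e-02,
        5.50729150e-03, -1.80528257e-01]), 'tcp_pos': array([ 0.47641162, -0.06350769,  0.1688993 ]), 'tcp_rot': array([-3.14134274e+00,  5.44688730e-05,  1.28751805e+00]), 'force': array([ 0.62373684, -0.40106269,  0.00692131]), 'ft_torque': array([-0.04458886, -0.10064388, -0.02800729]), 'gripper_force': 0.0, 'width': 0.0003679152907078634}
{'K': array([[337.07667973,   0.        , 276.76883974],
       [  0.        , 337.07667973, 212.4438636 ],
       [  0.        ,   0.        ,   1.        ]]), 'R': array([[ 9.60488010e-01, -2.78320036e-01,  8.60833808e-04],
       [-2.65963205e-01, -9.16924145e-01,  2.97512496e-01],
       [-8.20143692e-02, -2.85986135e-01, -9.54717536e-01]]), 't': array([-0.4768967 ,  0.04738927,  0.34517489])}
[ 0.51002145 -0.01905198  0.083     ] [303.7093562  144.75783458]
[ 0.47303953 -0.0646298   0.08      ] [270.67629819 218.73786134]
[-0.02006732 -0.06099263  0.1688993 ]
```

View pics/w1.png

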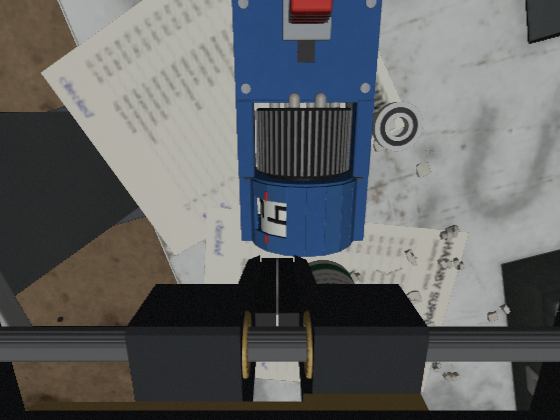

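The wrist picture shows the head squarely (its back to the right, lock end up), tread at (303,140), window with 4 at (272,218), red marks near (265,195) and (265,240).

```bash
python3 - <<'E'
import cv2
im=cv2.imread("pics/w1.png"); c=im[80:260,225:385]
cv2.imwrite("pics/w1c.png",cv2.resize(im[185:255,245:305],None,fx=8,fy=8,interpolation=cv2.INTER_CUBIC))
E
```

```text
(no output)
```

View pics/w1c.png

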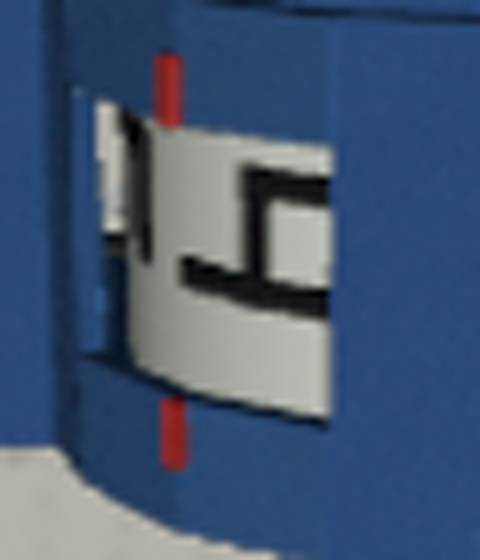

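```bash
cat >> h.py <<'E'
a=-.279;Rh=np.array([[np.cos(a),-np.sin(a),0],[np.sin(a),np.cos(a),0],[0,0,1]]);O=np.array([.5125,-.0104,0])
def head(X): return (np.asarray(X)-O)@Rh
def ang(P,px,r,zc=.047):
    "angle (rad from up towards front) where pixel ray meets drum of radius r"
    K=P["K"]; C=head(-P["R"].T@P["t"]); d=P["R"].T@np.linalg.solve(K,[px[0],px[1],1.]); d=d@Rh
    A=d[0]**2+d[2]**2;o=C-[0,0,zc];B=o[0]*d[0]+o[2]*d[2];c=o[0]**2+o[2]**2-r*r
    t=(-B-np.sqrt(B*B-A*c))/A; q=o+t*d; return np.arctan2(-q[0],q[2]),q[1]
E
python3 - <<'E'
from h import *
d=np.load("w1.npy"); P=cams.camera_params("wrist"); H=head(world("wrist",d,P))
for y in(210,218,226):
  for x in(262,265,268,272,276,280,284): 
    q=H[y,x]; print(x,y,(q*1000).round(1), round(1000*np.hypot(q[0],q[2]-.047),1))
print("tread",H[125:160,290:315,2].max(), np.median(H[140,265:345],0))
row=H[140,262:350]; A=np.c_[2*row[:,0],2*row[:,2],np.ones(len(row))]; s=np.linalg.lstsq(A,(row[:,[0,2]]**2).sum(1),rcond=None)[0]; print("tread fit",s[:2],np.sqrt(s[2]+s[0]**2+s[1]**2))
for r in(.035,.037,.039): print(r,[ang(P,p,r) for p in((267.5,218.5),(263.75,210))])
for p in((266.2,195.5),(266.7,239)): print("mark",ang(P,p,.043),H[int(p[1]),int(p[0])])
E
```

```text
262 210 [-30.2 -62.2  60.4] 33.0
265 210 [-27.7 -61.7  62.1] 31.6
268 210 [-25.3 -60.5  66.1] 31.7
272 210 [-22.1 -59.4  69.6] 31.7
276 210 [-19.1 -58.4  72.9] 32.1
280 210 [-16.1 -58.1  74.1] 31.5
284 210 [-13.1 -57.5  76. ] 31.8
262 218 [-30.5 -70.6  55.2] 31.6
265 218 [-27.8 -68.3  62.3] 31.7
268 218 [-25.3 -66.6  67.4] 32.5
272 218 [-22.2 -66.2  68.7] 31.0
276 218 [-19.1 -64.2  74.6] 33.5
280 218 [-16.1 -64.4  74.1] 31.5
284 218 [-13.1 -63.5  76.8] 32.6
262 226 [-30.6 -77.5  55.2] 31.7
265 226 [-27.9 -75.3  61.5] 31.5
268 226 [-25.4 -73.8  65.7] 31.5
272 226 [-22.2 -72.2  70.1] 32.1
276 226 [-19.1 -70.9  73.9] 33.0
280 226 [-16.1 -70.5  75. ] 32.3
284 226 [-13.  -70.4  75.1] 31.0
tread 0.31585614633254966 [ 0.00058369 -0.00616597  0.0792038 ]
tread fit [0.00165076 0.04604173] 0.03574570403070232
0.035 [(np.float64(0.8206402178963543), np.float64(-0.06583560927272117)), (np.float64(0.952573341564678), np.float64(-0.06011129505852259))]
0.037 [(np.float64(0.7611201134503713), np.float64(-0.06486507989723639)), (np.float64(0.8742921090093541), np.float64(-0.05906360405464111))]
0.039 [(np.float64(0.7106071562819365), np.float64(-0.06394713606386325)), (np.float64(0.8102964960377936), np.float64(-0.05810889840195945))]
mark (np.float64(0.6505507954582843), np.float64(-0.045010592225790645)) [-0.02609797 -0.04399559  0.08373861]
mark (np.float64(0.6517846493041847), np.float64(-0.07855428698761928)) [-0.02654802 -0.07786791  0.08289611]
```

```bash
cat >> h.py <<'E'
O=O+Rh@np.array([.0015,0,0])
E
python3 - <<'E'
from h import *
P=cams.camera_params("wrist")
for zc in(.046,.048):
  print([round(ang(P,p,.0322,zc)[0],3) for p in((267.5,218.5),(263.75,210),(285,200))],[round(ang(P,p,.0448,zc)[0],3) for p in((266.2,195.5),(266.7,239))])
s=monitor.sense(); print(1000*head(s["tcp_pos"]))
E
```

```text
[np.float64(1.014), np.float64(1.241), np.float64(0.446)] [np.float64(0.662), np.float64(0.663)]
[np.float64(1.01), np.float64(1.232), np.float64(0.447)] [np.float64(0.66), np.float64(0.661)]
[-21.39386406 -60.88320187 169.13496674]
```

Emit:
servo_tool([
  [[26,11,0],[0,0,-0.004],-1],
  [[26,10,0],[0,0,0],-1],
  [[0,0,36],[0,0,0],-1],
  [[0,0,36],[0,0,0],-1],
  [[0,0,7],[0,0,0],-1],
  [[0,0,0],[0,0,0],-1],
  [[0,0,0],[0,0,0],-1],
])

```text
t: 2.95
tcp_pos: [0.5119, -0.0192, 0.0915]
tcp_rot: [3.139, -0.0, 1.295]
force: [-0.6, 0.3, 0.5]
width: 0.0004
gripper_force: 0.0
```

Emit:
servo_tool([
  [[0,0,1],[0,0,0],-1],
  [[0,0,1],[0,0,0],-1],
  [[0,0,1],[0,0,0],-1],
  [[0,0,0],[0,0,0],-1],
  [[0,0,0],[0,0,0],-1],
])

```text
t: 3.45
tcp_pos: [0.511, -0.0188, 0.0868]
tcp_rot: [3.142, 0.0, 1.296]
force: [0.2, -0.5, 0.1]
width: 0.0003
gripper_force: 0.0
```

Emit:
servo_tool([
  [[0,0,0.5],[0,0,0],-1],
  [[0,0,0.5],[0,0,0],-1],
  [[0,0,0],[0,0,0],-1],
])

```text
t: 3.75
tcp_pos: [0.511, -0.0188, 0.0856]
tcp_rot: [-3.141, -0.0, 1.296]
force: [0.4, 0.5, 0.2]
width: 0.0003
gripper_force: 0.0
```

Emit:
servo_tool([
  [[0,0,0.5],[0,0,0],-1],
  [[0,0,0],[0,0,0],-1],
])

```text
t: 3.95
tcp_pos: [0.511, -0.0188, 0.0852]
tcp_rot: [-3.141, -0.0, 1.296]
force: [-0.2, -0.1, -0.7]
width: 0.0007
gripper_force: 0.0
```

Emit:
servo_tool([
  [[0,0,0.5],[0,0,0],-1],
  [[0,0,0],[0,0,0],-1],
])

```text
t: 4.15
tcp_pos: [0.511, -0.0188, 0.0846]
tcp_rot: [-3.141, -0.0, 1.296]
force: [-0.8, -0.6, -0.5]
width: 0.0001
gripper_force: 0.0
```

Emit:
servo_tool([
  [[0,0,0.4],[0,0,0],-1],
  [[0,0,0],[0,0,0],-1],
])

```text
t: 4.35
tcp_pos: [0.511, -0.0188, 0.0843]
tcp_rot: [-3.142, 0.0, 1.296]
force: [-0.5, 0.7, -0.3]
width: 0.0004
gripper_force: 0.0
```

Emit:
servo_tool([
  [[0,0,0.4],[0,0,0],-1],
  [[0,0,0],[0,0,0],-1],
])

```text
t: 4.55
tcp_pos: [0.511, -0.0188, 0.0839]
tcp_rot: [-3.141, -0.0, 1.296]
force: [-0.2, -0.2, -0.6]
width: 0.0006
gripper_force: 0.0
```

Emit:
servo_tool([
  [[0,0,0.4],[0,0,0],-1],
  [[0,0,0],[0,0,0],-1],
])

```text
t: 4.75
tcp_pos: [0.511, -0.0188, 0.0835]
tcp_rot: [-3.141, -0.0, 1.296]
force: [0.2, 0.1, -0.0]
width: 0.0005
gripper_force: 0.0
```

Emit:
servo_tool([
  [[0,0,0.4],[0,0,0],-1],
  [[0,0,0],[0,0,0],-1],
])

```text
t: 4.95
tcp_pos: [0.511, -0.0188, 0.0831]
tcp_rot: [-3.142, -0.0, 1.296]
force: [0.4, 0.1, 0.1]
width: 0.0004
gripper_force: 0.0
```

Emit:
servo_tool([
  [[0,0,0.4],[0,0,0],-1],
  [[0,0,0],[0,0,0],-1],
])

```text
t: 5.15
tcp_pos: [0.511, -0.0188, 0.0827]
tcp_rot: [-3.142, 0.0, 1.296]
force: [-0.5, 0.2, 0.8]
width: 0.0004
gripper_force: 0.0
```

Emit:
servo_tool([
  [[0,0,0.4],[0,0,0],-1],
  [[0,0,0],[0,0,0],-1],
])

```text
t: 5.35
tcp_pos: [0.511, -0.0188, 0.0823]
tcp_rot: [-3.142, 0.0, 1.296]
force: [-0.4, -0.4, -0.8]
width: 0.0
gripper_force: 0.0
```

Emit:
servo_tool([
  [[0,0,0.4],[0,0,0],-1],
  [[0,0,0],[0,0,0],-1],
])

```text
t: 5.55
tcp_pos: [0.511, -0.0188, 0.0819]
tcp_rot: [-3.142, -0.0, 1.296]
force: [0.1, 0.9, 0.1]
width: 0.0002
gripper_force: 0.0
```

Emit:
servo_tool([
  [[0,0,0.4],[0,0,0],-1],
  [[0,0,0],[0,0,0],-1],
])

```text
t: 5.75
tcp_pos: [0.511, -0.0188, 0.0815]
tcp_rot: [-3.142, -0.0, 1.296]
force: [-0.1, 0.1, -0.1]
width: 0.0004
gripper_force: 0.0
```

Emit:
servo_tool([
  [[0,0,0.4],[0,0,0],-1],
  [[0,0,0],[0,0,0],-1],
])

```text
t: 5.95
tcp_pos: [0.511, -0.0188, 0.0811]
tcp_rot: [-3.142, -0.0, 1.296]
force: [-0.5, 0.1, 0.7]
width: 0.0005
gripper_force: 0.0
```

Emit:
servo_tool([
  [[0,0,0.4],[0,0,0],-1],
  [[0,0,0],[0,0,0],-1],
])

```text
t: 6.15
tcp_pos: [0.511, -0.0188, 0.0809]
tcp_rot: [3.142, 0.0, 1.296]
force: [-1.1, 0.3, 3.4]
width: 0.0004
gripper_force: 1.6
```

Contact at about z = 0.081.

Emit:
servo_tool([
  [[0,0,0.3],[0,0,0],-1],
  [[0,0,0],[0,0,0],-1],
])

```text
t: 6.35
tcp_pos: [0.5111, -0.0188, 0.0808]
tcp_rot: [3.141, 0.0, 1.296]
force: [-3.1, -0.3, 6.7]
width: 0.0003
gripper_force: 3.1
```

Emit:
servo_tool([
  [[0,0,0.3],[0,0,0],-1],
  [[0,0,0],[0,0,0],-1],
])

```text
t: 6.55
tcp_pos: [0.5111, -0.0188, 0.0806]
tcp_rot: [3.141, 0.0, 1.296]
force: [-2.4, 0.8, 7.4]
width: 0.0004
gripper_force: 3.7
```

Emit:
servo_tool([
  [[0,0,0.2],[0,0,0],-1],
  [[0,2,0],[0,0,0],-1],
  [[0,2,0],[0,0,0],-1],
  [[0,0,0],[0,0,0],-1],
])

```text
t: 6.95
tcp_pos: [0.5151, -0.0199, 0.0805]
tcp_rot: [3.141, 0.0, 1.296]
force: [-2.8, 0.9, 7.3]
width: 0.0003
gripper_force: 4.0
```

Emit:
servo_tool([
  [[0,0,0.2],[0,0,0],-1],
  [[0,2,0],[0,0,0],-1],
  [[0,2,0],[0,0,0],-1],
  [[0,2,0],[0,0,0],-1],
  [[0,0,0],[0,0,0],-1],
])

```text
t: 7.45
tcp_pos: [0.521, -0.0216, 0.0804]
tcp_rot: [3.141, 0.0, 1.296]
force: [-2.0, 0.0, 8.1]
width: 0.0002
gripper_force: 3.9
```

Emit:
servo_tool([
  [[0,0,-5],[0,0,0],-1],
  [[0,-12,0],[0,0,0],-1],
  [[0,-12,0],[0,0,0],-1],
  [[0,0,0],[0,0,0],-1],
  [[0,0,4],[0,0,0],-1],
  [[0,0,0.7],[0,0,0],-1],
  [[0,0,0],[0,0,0],-1],
  [[0,0,0],[0,0,0],-1],
])

```text
t: 8.25
tcp_pos: [0.4983, -0.0152, 0.0804]
tcp_rot: [3.141, -0.0, 1.296]
force: [-1.8, 0.7, 6.2]
width: 0.0004
gripper_force: 3.3
```

Emit:
servo_tool([
  [[0,0,0.3],[0,0,0],-1],
  [[0,2,0],[0,0,0],-1],
  [[0,2,0],[0,0,0],-1],
  [[0,2,0],[0,0,0],-1],
  [[0,0,0],[0,0,0],-1],
])

```text
t: 8.75
tcp_pos: [0.5042, -0.0169, 0.0803]
tcp_rot: [3.141, -0.0, 1.296]
force: [-1.9, 1.3, 9.6]
width: 0.0005
gripper_force: 4.5
```

Emit:
servo_tool([
  [[0,2,0],[0,0,0],-1],
  [[0,2,0],[0,0,0],-1],
  [[0,2,0],[0,0,0],-1],
  [[0,2,0],[0,0,0],-1],
  [[0,2,0],[0,0,0],-1],
  [[0,0,0],[0,0,0],-1],
])

```text
t: 9.35
tcp_pos: [0.5138, -0.0196, 0.0803]
tcp_rot: [3.141, 0.0, 1.296]
force: [-2.2, -1.3, 9.5]
width: 0.0003
gripper_force: 4.6
```

Emit:
servo_tool([
  [[0,0,-20],[0,0,0],-1],
  [[0,-15,-30],[0,0,0],-1],
  [[-25,-30,-20],[0,0,0],-1],
  [[-25,-30,0],[0,0,0],-1],
  [[0,0,0],[0,0,0],-1],
  [[0,0,0],[0,0,0],-1],
])

```text
t: 9.95
tcp_pos: [0.4276, -0.0475, 0.1499]
tcp_rot: [3.141, -0.0, 1.295]
force: [0.2, 0.7, 1.5]
width: 0.0003
gripper_force: 0.0
```

```bash
python3 - <<'E'
from h import *
P=cams.camera_params("wrist"); print(1000*head(monitor.sense()["tcp_pos"]), 1000*head(-P["R"].T@P["t"]))
im,d=cams.get_image("wrist"); im=im[:,:,::-1]; np.save("w2.npy",d); cv2.imwrite("w2raw.png",im)
u,v=proj("wrist",O+Rh@[-.023,-.063,.08],P).astype(int); print(u,v)
cv2.imwrite("pics/w2.png",cv2.resize(im[v-35:v+35,u-35:u+35],None,fx=8,fy=8,interpolation=cv2.INTER_CUBIC)); print("crop origin",u-35,v-35)
E
```

```text
[-72.90874119 -59.05388566 149.94397329] [-72.06384573  17.1615269  296.65487533]
347 230
crop origin 312 195
```

View pics/w2.png

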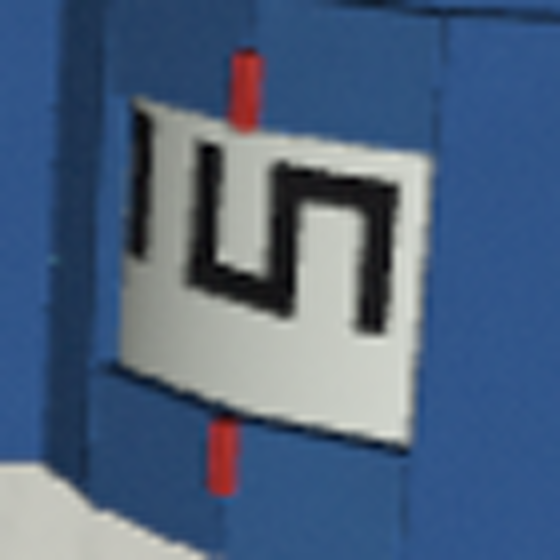

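The crop shows a 5 (reading with the image's right as up), its bars from x≈190 to x≈397, red marks at (247,90) and (222,457).

```bash
python3 - <<'E'
from h import *
P=cams.camera_params("wrist"); o=np.array([312,195])
f=lambda p:o+np.array(p)/8
for zc in(.0445,.046,.047):
  b=ang(P,f((190,215)),.0322,zc);t=ang(P,f((397,260)),.0322,zc);m=ang(P,f((293,240)),.0322,zc)
  print(zc,"bottom",b,"top",t,"centre",(b[0]+t[0])/2,"mid",m[0],"marks",ang(P,f((247,90)),.0448,zc)[0],ang(P,f((222,457)),.0448,zc)[0])
E
```

```text
0.0445 bottom (np.float64(1.0315961518654704), np.float64(-0.06299724205359444)) top (np.float64(0.37520719639745603), np.float64(-0.06249817131689032)) centre 0.7034016741314633 mid 0.6683969364538256 marks 0.6490861727148153 0.6513816020774998
0.046 bottom (np.float64(1.0446430358386514), np.float64(-0.06260837597244226)) top (np.float64(0.38743814014244893), np.float64(-0.06201080904606201)) centre 0.7160405879905501 mid 0.6799201066280403 marks 0.6566065847112608 0.6588965845993684
0.047 bottom (np.float64(1.0534516457369807), np.float64(-0.06235071413097245)) top (np.float64(0.39560232896237507), np.float64(-0.06168683926622196)) centre 0.7245269873496779 mid 0.6876383750725068 marks 0.66163549285573 0.6639219568099514
```

Emit:
servo_tool([
  [[25,30,0],[0,0,0],-1],
  [[25,30,20],[0,0,0],-1],
  [[0,13,30],[0,0,0],-1],
  [[0,0,15],[0,0,0],-1],
  [[0,0,0],[0,0,0],-1],
  [[0,0,4],[0,0,0],-1],
  [[0,0,0.9],[0,0,0],-1],
  [[0,0,0],[0,0,0],-1],
  [[0,0,0],[0,0,0],-1],
])

```text
t: 10.9
tcp_pos: [0.5117, -0.0187, 0.0809]
tcp_rot: [3.139, -0.0, 1.296]
force: [0.4, 2.0, 5.9]
width: 0.0003
gripper_force: 2.7
```

Emit:
servo_tool([
  [[0,0,0.3],[0,0,0],-1],
  [[0,0,0],[0,0,0],-1],
])

```text
t: 11.1
tcp_pos: [0.5117, -0.0187, 0.0806]
tcp_rot: [3.139, -0.0, 1.296]
force: [1.2, 2.5, 7.9]
width: 0.0006
gripper_force: 3.6
```

Emit:
servo_tool([
  [[0,0,0.1],[0,0,0],-1],
  [[0,1.2,0],[0,0,0],-1],
  [[0,1.2,0],[0,0,0],-1],
  [[0,0,0],[0,0,0],-1],
])

```text
t: 11.5
tcp_pos: [0.5135, -0.0192, 0.0804]
tcp_rot: [3.141, -0.0, 1.296]
force: [-1.8, 2.7, 8.3]
width: 0.0005
gripper_force: 4.3
```

Emit:
servo_tool([
  [[0,0,-20],[0,0,0],-1],
  [[0,-15,-30],[0,0,0],-1],
  [[-25,-30,-20],[0,0,0],-1],
  [[-25,-30,0],[0,0,0],-1],
  [[0,0,0],[0,0,0],-1],
  [[0,0,0],[0,0,0],-1],
])

```text
t: 12.1
tcp_pos: [0.4276, -0.0475, 0.1499]
tcp_rot: [3.141, 0.0, 1.295]
force: [0.0, -0.3, 0.8]
width: 0.0006
gripper_force: 0.0
```

```bash
python3 - <<'E'
from h import *
P=cams.camera_params("wrist"); print(1000*head(monitor.sense()["tcp_pos"]), 1000*head(-P["R"].T@P["t"]))
im,d=cams.get_image("wrist"); im=im[:,:,::-1]; np.save("w3.npy",d); cv2.imwrite("w3raw.png",im)
u,v=proj("wrist",O+Rh@[-.023,-.063,.08],P).astype(int); print(u,v)
cv2.imwrite("pics/w3.png",cv2.resize(im[v-35:v+35,u-35:u+35],None,fx=8,fy=8,interpolation=cv2.INTER_CUBIC)); print("crop origin",u-35,v-35)
E
```

```text
[-72.90997446 -59.07515566 149.89483554] [-72.0939173   17.17541844 296.59706134]
347 230
crop origin 312 195
```

View pics/w3.png

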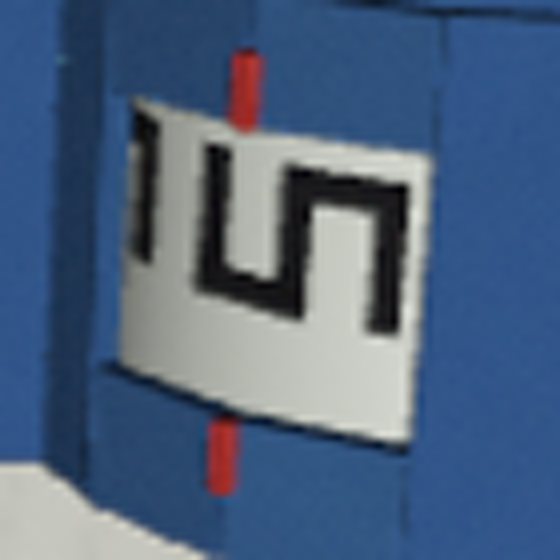

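```bash
python3 - <<'E'
from h import *
P=cams.camera_params("wrist"); o=np.array([312,195]); f=lambda p:o+np.array(p)/8
H=head(world("wrist",np.load("w3.npy"),P))
# window frame from depth: hood surface around marks & drum surface; circle fits
def pts(x0,x1,y0,y1): return H[195+y0//8:195+y1//8,312+x0//8:312+x1//8].reshape(-1,3)
for n,q in(("drum",pts(150,400,200,350)),("hoodU",pts(120,240,60,85)),("hoodU2",pts(270,430,60,110)),("hoodL",pts(240,380,450,520))):
  for zc in(.045,.047): print(n,zc,np.round(1000*np.median(np.hypot(q[:,0],q[:,2]-zc)),2),end=' ')
  print()
for zc in(.045,.047):
  b=ang(P,f((198,215)),.0322,zc);t=ang(P,f((408,260)),.0322,zc)
  print(zc,"centre",(b[0]+t[0])/2,b[0]-t[0],[[ang(P,f(p),r,.047)[0] for p in((247,90),(222,457))] for r in(.043,.044,.045)])
E
```

```text
drum 0.045 34.13 drum 0.047 32.78 
hoodU 0.045 44.91 hoodU 0.047 43.54 
hoodU2 0.045 45.28 hoodU2 0.047 43.53 
hoodL 0.045 45.39 hoodL 0.047 43.64 
0.045 centre 0.6733820871559866 0.6507344617103987 [[np.float64(0.680309247501779), np.float64(0.68267111574035)], [np.float64(0.6686167268927063), np.float64(0.670899459882981)], [np.float64(0.6575075765665719), np.float64(0.6597159861921137)]]
0.047 centre 0.6901590218153462 0.6512610436220765 [[np.float64(0.680309247501779), np.float64(0.68267111574035)], [np.float64(0.6686167268927063), np.float64(0.670899459882981)], [np.float64(0.6575075765665719), np.float64(0.6597159861921137)]]
```

Emit:
servo_tool([
  [[40,18,0],[0,0,0],-1],
  [[40,18,0],[0,0,0],-1],
  [[40,18,0],[0,0,0],-1],
  [[34,19,0],[0,0,0],-1],
  [[0,0,0],[0,0,0],-1],
  [[0,0,36],[0,0,0],-1],
  [[0,0,36],[0,0,0],-1],
  [[0,0,0],[0,0,0],-1],
  [[0,0,0],[0,0,0],-1],
])

```text
t: 13.05
tcp_pos: [0.54, 0.0812, 0.0779]
tcp_rot: [-3.141, 0.0, 1.296]
force: [-0.3, 0.2, 0.4]
width: 0.0003
gripper_force: 0.0
```

```bash
python3 - <<'E'
from h import *
print(1000*head(monitor.sense()["tcp_pos"]),monitor.sense()["force"])
im,d=cams.get_image("scene"); im=im[:,:,::-1].copy()
cv2.imwrite("pics/s4.png",cv2.resize(im[190:310,190:350],None,fx=4,fy=4,interpolation=cv2.INTER_CUBIC))
E
```

```text
[-0.33202742 95.63164046 77.92707288] [-0.28119332  0.1978836   0.37562374]
```

View pics/s4.png

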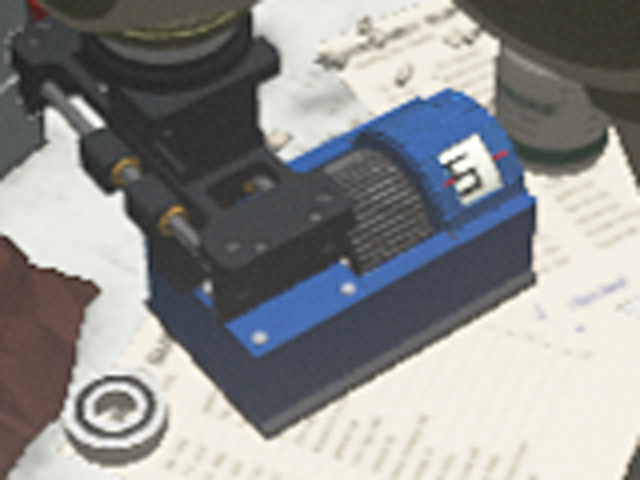

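The scene crop shows the 5 centred between the red marks at about (470,170), and the bearing and filter untouched. Now I push the tab.

Emit:
servo_tool([
  [[-3,0,0],[0,0,0],-1],
  [[-3,0,0],[0,0,0],-1],
  [[-2,0,0],[0,0,0],-1],
  [[0,0,0],[0,0,0],-1],
])

```text
t: 13.5
tcp_pos: [0.5378, 0.0732, 0.0781]
tcp_rot: [3.14, -0.0, 1.295]
force: [0.2, 0.7, 0.3]
width: 0.0005
gripper_force: 0.2
```

Emit:
servo_tool([
  [[-1,0,0],[0,0,0],-1],
  [[-1,0,0],[0,0,0],-1],
  [[-1,0,0],[0,0,0],-1],
  [[0,0,0],[0,0,0],-1],
])

```text
t: 13.9
tcp_pos: [0.5367, 0.0706, 0.0774]
tcp_rot: [3.141, -0.0, 1.296]
force: [2.3, 1.1, 0.6]
width: 0.0002
gripper_force: 0.9
```

Emit:
servo_tool([
  [[-1,0,0],[0,0,0],-1],
  [[-1,0,0],[0,0,0],-1],
  [[0,0,0],[0,0,0],-1],
])

```text
t: 14.2
tcp_pos: [0.5361, 0.0686, 0.0774]
tcp_rot: [-3.142, 0.0, 1.296]
force: [0.7, 0.7, 0.9]
width: 0.0004
gripper_force: 0.9
```

Emit:
servo_tool([
  [[-1,0,0],[0,0,0],-1],
  [[-1,0,0],[0,0,0],-1],
  [[0,0,0],[0,0,0],-1],
])

```text
t: 14.5
tcp_pos: [0.5355, 0.0666, 0.0774]
tcp_rot: [-3.142, 0.0, 1.296]
force: [1.4, 1.4, 1.5]
width: 0.0001
gripper_force: 0.8
```

Emit:
servo_tool([
  [[-1,0,0],[0,0,0],-1],
  [[-1,0,0],[0,0,0],-1],
  [[0,0,0],[0,0,0],-1],
])

```text
t: 14.8
tcp_pos: [0.535, 0.0647, 0.0774]
tcp_rot: [-3.142, 0.0, 1.296]
force: [0.6, 1.5, 1.0]
width: 0.0003
gripper_force: 0.8
```

Emit:
servo_tool([
  [[-1,0,0],[0,0,0],-1],
  [[0,0,0],[0,0,0],-1],
])

```text
t: 15.0
tcp_pos: [0.5347, 0.0638, 0.0774]
tcp_rot: [-3.141, 0.0, 1.296]
force: [0.7, 2.1, 0.3]
width: 0.0003
gripper_force: 0.9
```

Emit:
servo_tool([
  [[-1,0,0],[0,0,0],-1],
  [[0,0,0],[0,0,0],-1],
])

```text
t: 15.2
tcp_pos: [0.5344, 0.0628, 0.0774]
tcp_rot: [-3.141, 0.0, 1.296]
force: [0.8, 1.3, 0.8]
width: 0.0007
gripper_force: 0.9
```

Emit:
servo_tool([
  [[-1,0,0],[0,0,0],-1],
  [[0,0,0],[0,0,0],-1],
])

```text
t: 15.4
tcp_pos: [0.5342, 0.062, 0.0774]
tcp_rot: [-3.142, -0.0, 1.296]
force: [1.4, 2.6, 0.3]
width: 0.0009
gripper_force: 1.5
```

Emit:
servo_tool([
  [[-1,0,0],[0,0,0],-1],
  [[0,0,0],[0,0,0],-1],
])

```text
t: 15.6
tcp_pos: [0.5341, 0.0618, 0.0775]
tcp_rot: [3.141, -0.002, 1.296]
force: [4.4, 8.7, 0.5]
width: 0.0007
gripper_force: 4.4
```

Emit:
servo_tool([
  [[6,0,0],[0,0,0],-1],
  [[10,0,0],[0,0,0],-1],
  [[0,0,-20],[0,0,0],-1],
  [[0,0,-40],[0,0,0],-1],
  [[-30,-20,-20],[0,0,0],-1],
  [[-40,-25,0],[0,0,0],-1],
  [[-40,-20,0],[0,0,0],-1],
  [[-40,-10,0],[0,0,0],-1],
  [[0,0,0],[0,0,0],-1],
  [[0,0,0],[0,0,0],-1],
])

```text
t: 16.6
tcp_pos: [0.4254, -0.0478, 0.1576]
tcp_rot: [3.141, 0.0, 1.294]
force: [-0.5, 0.8, 0.3]
width: 0.0005
gripper_force: 0.0
```

```bash
python3 - <<'E'
from h import *
s=monitor.sense(); print(1000*head(s["tcp_pos"]),s["t"],s["force"])
im,d=cams.get_image("wrist"); cv2.imwrite("pics/w5.png",im[:,:,::-1])
W=head(world("wrist",d)); m=(im[...,0]>120)&(im[...,1]<60)&(im[...,2]<60)&(W[...,2]>.092)&(W[...,2]<.102); print(m.sum(),W[m].min(0),W[m].max(0),np.median(W[m],0))
E
```

```text
[-74.89225375 -59.94638803 157.59442774] 16.6 [-0.47097924  0.77383902  0.27707734]
617 [-0.01197902  0.05533329  0.09452343] [0.01118862 0.06485737 0.09941012] [0.00187829 0.06038027 0.09748996]
```

View pics/w5.png

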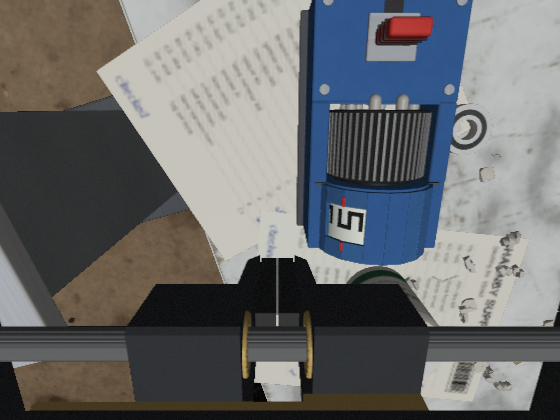

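The final picture shows the 5 between the red marks at (345,222). The tab is at the wheel-side end, about 10 mm from its start, the slot ahead of it is covered, and the arm is clear.

```bash
python3 -c "
from station import close_job; print(close_job())"
```

```text
the job is handed in; nothing more can be done
None
```

I set the wheel to 5, centred between the red marks. I then pushed the lock tab towards the wheel until it stopped after about 10 mm of travel, which I take as fully home. The arm let go and the job is handed in. I did not touch the oil filter or the bearings.

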